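# Top up the coffee pod dispenser

### The arm

A 7-joint arm with a two-finger parallel gripper is mounted at the origin on a cart in front of the work surface, level with it; the furniture and walls round the work are solid. World frame = base frame: x ahead of the robot, y to its left, z up, the work surface at z = 0. Lengths are in m, angles in rad, forces in N, time in s.
With the tool pointing down it reaches from about 0.425 to 0.925 m from the base axis. Payload 6.8 kg.
Tool frame: the origin (TCP) lies on the mounting face of the last link; the fingertips stand 173 mm ahead of it and the grasp point (between the pads) lies 155 mm ahead of it; z points along the fingers, y is the line along which they close (so a half turn about z gives the same grasp; the last joint's range is limited). The gripper opens to 85 mm and grips with 20 to 120 N. Pads are 22 mm wide; open, the fingers measure 114 mm over their backs; the gripper's body (76 mm by 85 mm) begins 54 mm behind the grasp point. The pads swing forward as they close: fully open they stand 13 mm farther back than shut.
Start: joints at [-1.234, 0.477, 0.022, 1.555, -0.011, 1.109, -0.083], TCP at [0.29, 0.609, 0.405] pointing down, gripper open.
Joint ranges: [-2.96, 2.96], [-0.34, 2.1], [-1.41, 1.46], [0.24, 2.44], [-1.37, 4.51], [0.17, 1.92], [-2.96, 2.96]. Speed limits (rad/s): [2.39, 2.39, 3.14, 3.14, 3.14, 3.14, 3.14].

### API

Orientations are given as a unit quaternion [w, x, y, z].
In Python, from station import bot gives the robot as it stands. The module is installed in compiled form; this text tells all that it offers.
- The arm moves only by the shell command python3 -m pendant 'ROWS' [FORCE]. ROWS is JSON, a list of rows, each a list of 5 numbers: the finger opening in m, from 0 to 0.0854, then the shift along the tool's x, y, z in m, then the turn about the tool's z in degrees. In form: [[jaw, x, y, z, yaw], ...]. A call has 1 to 12 rows; each row shifts and turns the commanded pose from where the row before left it, along the tool's axes as they then stand; what a row does not reach is not made up. A row lasts 1/12 s, in which the tool goes at most 41.7 mm and 7.16 degrees, less where a joint would pass 70% of its speed; a pose out of reach is approached as far as the arm can. A call with a gripper value outside its range is refused whole. The fingers move at their own pace and stop on an object; FORCE is the grip in N (left out, the last holds). Time passes only in rows, so rows that do not move let the fingers close. It gives the time, the measured TCP pose, the force, the opening and the grip force at its end, in the units of the state.
- bot.get_obs(): the state, without advancing time (a new reading comes with each control period).
- bot.read_camera(name): name is "scene" or "top" or "wrist"; returns (picture, depth): 400x640x3 uint8, blue, green, red; 400x640 float32, m along the optical axis (not along the pixel's ray), 0 where there is no reading.
- bot.camera_model(name): a dict with "intrinsics" (3x3 intrinsics, pixels), "R" (3x3) and "t" (3): a world point X has camera coordinates R X + t. Camera axes: x right, y down, z forward; pixel columns grow to the right and rows downward; lengths in m; the calibration is good to about 2 mm. A picture is of the moment at which its call begins: read the wrist's pose just before it. camera_model takes no time and is no camera call; for the wrist camera it gives the pose at the moment of the call.
- bot.hand_in(): hands the job in; it is judged then, once.
Trained networks look in the newest picture that a camera, given by its name, has taken for a name from the list of things; names that differ only in an ending like _2 or _b are one class to them, and where a whole thing is asked for, a point or a joint stands for the part that bears it (a point fixed in the world has none). Each returns a list of dicts, best first, with "score" (0 to 1); they miss things now and then, are a little off and sometimes report something else, mostly with a low value. They report only what shows in the picture. A call takes as long as a camera call. They do not tell look-alikes from the thing itself.
- bot.boxes_of(name, camera): "at" ([column, row] in pixels, amid what is visible of it).
- bot.trace(name, camera): "mask" (400x640 bool, what is visible of it) and "at" ([column, row] in pixels, amid what is visible of it).
- bot.pinpoint(name, camera): "at" ([column, row] in pixels: a listed point, or the origin of a listed thing).
The state is a dict: "t": time; "q": joint angles; "joint_vel": joint speeds; "joint_torque": joint torques, N m; "eef_pos": TCP position; "tool_rot": TCP orientation; "contact_force": force on the tool from outside, world axes, zero at the start; "torque": the same for the moment, N m; "gripper_width": opening from 0.0 (shut) to 1.0 (fully open); "grasp_force": force on a finger pad.
Only numpy, scipy, OpenCV 4.12 (cv2) and the standard library are available. Lean on these libraries where they do the work, as an engineer would, in place of code of your own. Each camera call takes 0.05 s, during which the arm holds its last target. There are 200 camera calls.

### The job

Top up the coffee pod dispenser: take pods from the wooden board and stack them flat in the white tube until the top of the uppermost pod lies within the orange band, neither below nor above it. Set each pod down gently on the floor plate or the pod beneath, not letting it drop, and leave the pods you do not need where they are on the board. Do not disturb the salt shaker, the spice jar or the purple packet.

Things in the scene. Friction and masses are not known exactly. Their poses are not given: they have to be found in the camera images.
- dispenser: pod dispenser, fixed: white tube of two curved shells (on its +x and -x sides) on a black foot 84 mm across. Origin under the foot on the tube's axis, z up. Two open finger slots, 35 mm wide, face its +y and -y from foot to mouth, so fingers that close along its y can carry a pod down inside. Bore 49 mm, shells 3 mm thick, straight up to z = 73 mm. Orange band on the shells: z = 56 to 72 mm
- dispenser_mouth (a point): centre of the tube's mouth, 79 mm above the dispenser's origin; the lip flares outward over the top 6 mm. The pods stack on a fixed grey floor plate inside the tube, set at another height each time: its upper face lies somewhere between 24 and 40 mm above the dispenser's origin. That height is not reported; it must be felt or seen
- tray: wooden serving board, fixed, 250 x 160 x 12 mm, origin at the centre of its underside, x along its long side. The four pods start on it, 2 by 2: about 110 mm apart along its x and 80 mm apart along its y
- pod1: hard coffee pod, a dark brown plastic disc with a copper-coloured top, 44 mm across, 12 mm thick, 28 to 46 g, straight sided; all four are alike. Origin at the centre of its underside, z up its axis
- pod1_top (a point): centre of the upper face of pod1
- pod2: hard coffee pod, a dark brown plastic disc with a copper-coloured top, 44 mm across, 12 mm thick, 28 to 46 g, straight sided; all four are alike. Origin at the centre of its underside, z up its axis
- pod2_top (a point): centre of the upper face of pod2
- pod3: hard coffee pod, a dark brown plastic disc with a copper-coloured top, 44 mm across, 12 mm thick, 28 to 46 g, straight sided; all four are alike. Origin at the centre of its underside, z up its axis
- pod3_top (a point): centre of the upper face of pod3
- pod4: hard coffee pod, a dark brown plastic disc with a copper-coloured top, 44 mm across, 12 mm thick, 28 to 46 g, straight sided; all four are alike. Origin at the centre of its underside, z up its axis
- pod4_top (a point): centre of the upper face of pod4
- salt_shaker: salt shaker, clear with grey cap, 44 mm across, 90 mm tall; origin at the centre of its underside; a bystander to leave alone
- spice_jar: white spice jar, 47 mm across, 98 mm tall; origin at the centre of its underside; a bystander to leave alone
- purple_packet: purple carton packet, 44 x 73 x 85 mm; origin at the centre of its underside; a bystander to leave alone
Not all that is in view belongs to the job. What is shaped like the pod1 but green is not meant. Leave any red look-alike of the pod4 alone.

How it is judged:
On the way:
1. a first pod lies flat in the tube ((((horizontal distance between pod1 and dispenser below 0.008 m and angle between pod1's own z axis and vertical below 0.08 rad and z of pod1 in the frame of dispenser above 0.018 m and z of pod1_top in the frame of dispenser below 0.073 m and linear speed of pod1 below 0.02 m/s) and contact force between the fingers and pod1 below 0.3 N) or ((horizontal distance between pod2 and dispenser below 0.008 m and angle between pod2's own z axis and vertical below 0.08 rad and z of pod2 in the frame of dispenser above 0.018 m and z of pod2_top in the frame of dispenser below 0.073 m and linear speed of pod2 below 0.02 m/s) and contact force between the fingers and pod2 below 0.3 N) or ((horizontal distance between pod3 and dispenser below 0.008 m and angle between pod3's own z axis and vertical below 0.08 rad and z of pod3 in the frame of dispenser above 0.018 m and z of pod3_top in the frame of dispenser below 0.073 m and linear speed of pod3 below 0.02 m/s) and contact force between the fingers and pod3 below 0.3 N) or ((horizontal distance between pod4 and dispenser below 0.008 m and angle between pod4's own z axis and vertical below 0.08 rad and z of pod4 in the frame of dispenser above 0.018 m and z of pod4_top in the frame of dispenser below 0.073 m and linear speed of pod4 below 0.02 m/s) and contact force between the fingers and pod4 below 0.3 N))), for 0.2 s.
At the end, for the whole second after the job is handed in: The uppermost pod's top face lies in the orange band (56 to 72 mm above the dispenser's underside, 1 mm of grace); pods in the tube lie flat (0.08 rad), at rest, within 8 mm of the axis, none above the band; every other pod lies flat within 30 mm of its start ((((horizontal distance between pod1 and dispenser below 0.008 m and angle between pod1's own z axis and vertical below 0.08 rad and z of pod1 in the frame of dispenser above 0.018 m and z of pod1_top in the frame of dispenser below 0.073 m and linear speed of pod1 below 0.02 m/s) and z of pod1_top in the frame of dispenser above 0.055 m) or ((horizontal distance between pod2 and dispenser below 0.008 m and angle between pod2's own z axis and vertical below 0.08 rad and z of pod2 in the frame of dispenser above 0.018 m and z of pod2_top in the frame of dispenser below 0.073 m and linear speed of pod2 below 0.02 m/s) and z of pod2_top in the frame of dispenser above 0.055 m) or ((horizontal distance between pod3 and dispenser below 0.008 m and angle between pod3's own z axis and vertical below 0.08 rad and z of pod3 in the frame of dispenser above 0.018 m and z of pod3_top in the frame of dispenser below 0.073 m and linear speed of pod3 below 0.02 m/s) and z of pod3_top in the frame of dispenser above 0.055 m) or ((horizontal distance between pod4 and dispenser below 0.008 m and angle between pod4's own z axis and vertical below 0.08 rad and z of pod4 in the frame of dispenser above 0.018 m and z of pod4_top in the frame of dispenser below 0.073 m and linear speed of pod4 below 0.02 m/s) and z of pod4_top in the frame of dispenser above 0.055 m)) and ((horizontal distance between pod1 and dispenser below 0.008 m and angle between pod1's own z axis and vertical below 0.08 rad and z of pod1 in the frame of dispenser above 0.018 m and z of pod1_top in the frame of dispenser below 0.073 m and linear speed of pod1 below 0.02 m/s) or (distance of pod1 from where it was at the start of the episode below 0.03 m and angle between pod1's own z axis and vertical below 0.1 rad)) and ((horizontal distance between pod2 and dispenser below 0.008 m and angle between pod2's own z axis and vertical below 0.08 rad and z of pod2 in the frame of dispenser above 0.018 m and z of pod2_top in the frame of dispenser below 0.073 m and linear speed of pod2 below 0.02 m/s) or (distance of pod2 from where it was at the start of the episode below 0.03 m and angle between pod2's own z axis and vertical below 0.1 rad)) and ((horizontal distance between pod3 and dispenser below 0.008 m and angle between pod3's own z axis and vertical below 0.08 rad and z of pod3 in the frame of dispenser above 0.018 m and z of pod3_top in the frame of dispenser below 0.073 m and linear speed of pod3 below 0.02 m/s) or (distance of pod3 from where it was at the start of the episode below 0.03 m and angle between pod3's own z axis and vertical below 0.1 rad)) and ((horizontal distance between pod4 and dispenser below 0.008 m and angle between pod4's own z axis and vertical below 0.08 rad and z of pod4 in the frame of dispenser above 0.018 m and z of pod4_top in the frame of dispenser below 0.073 m and linear speed of pod4 below 0.02 m/s) or (distance of pod4 from where it was at the start of the episode below 0.03 m and angle between pod4's own z axis and vertical below 0.1 rad))); the robot touches nothing.
It fails at once if a pod was dropped inside the tube (it moved faster than 0.4 m/s there, a fall of about 8 mm) ((horizontal distance between pod1 and dispenser below 0.02 m and z of pod1 in the frame of dispenser between 0.005 and 0.079 m and linear speed of pod1 above 0.4 m/s) or (horizontal distance between pod2 and dispenser below 0.02 m and z of pod2 in the frame of dispenser between 0.005 and 0.079 m and linear speed of pod2 above 0.4 m/s) or (horizontal distance between pod3 and dispenser below 0.02 m and z of pod3 in the frame of dispenser between 0.005 and 0.079 m and linear speed of pod3 above 0.4 m/s) or (horizontal distance between pod4 and dispenser below 0.02 m and z of pod4 in the frame of dispenser between 0.005 and 0.079 m and linear speed of pod4 above 0.4 m/s)).
It fails at once if a bystander (salt shaker, spice jar, purple packet) was moved more than 20 mm or tipped (distance of any of salt_shaker, spice_jar, purple_packet from where it was at the start of the episode above 0.02 m or angle between any of salt_shaker, spice_jar, purple_packet's own z axis and vertical above 0.3 rad).
It also fails if it takes over 72 s, if anything falls off the work surface, if the arm or the gripper's body presses on something with over 40 N, if the wrist force passes 120 N, or if a joint passes its speed limit or range.

## Working session

There is one attempt and no reset: what is moved stays moved. The work goes in short steps, Python scripts to look and compute and a shell command to move; the robot and the scene stay as the last step left them, time stands still between calls to the robot, and variables do not carry over. Pictures are saved under pics/ and viewed, at most 10 in all, crops included, and the job is handed in when it is done.

```bash
mkdir -p pics
cat > h.py <<'E'
import numpy as np, cv2
from station import bot
def world(cam,px,d=None,z=None,m=None):
    m=m or bot.camera_model(cam);K=m["intrinsics"];R=np.array(m["R"]);t=np.array(m["t"])
    r=np.linalg.inv(K)@np.array([px[0],px[1],1.])
    C=-R.T@t; D=R.T@r
    s=d if d is not None else (z-C[2])/D[2]
    return C+s*D
E
python3 - <<'E'
from h import *
o=bot.get_obs();print(o["t"],o["eef_pos"],o["tool_rot"],o["contact_force"])
ims=[]
for c in ["scene","top"]:
    p,d=bot.read_camera(c);ims.append(p);cv2.imwrite(f"pics/{c}0.png",p);np.save(c+"d.npy",d)
    for n in ["dispenser_mouth","pod1_top"]:
        for x in bot.pinpoint(n,c):
            u,v=map(int,x["at"]);dd=d[v,u];print(c,n,round(x["score"],2),np.round(x["at"]),np.round(world(c,x["at"],d=dd),3))
    for n in ["dispenser","tray","salt_shaker","spice_jar","purple_packet"]:
        for x in bot.boxes_of(n,c)[:2]:
            u,v=map(int,x["at"]);dd=d[v,u];print(c,n,round(x["score"],2),np.round(x["at"]),np.round(world(c,x["at"],d=dd),3))
E
```

```text
0.0 [0.29030077 0.60908758 0.40373372] [-1.45333188e-04  2.20567352e-01  9.75371334e-01 -8.84597999e-04] [ 0.27321558 -0.34268315 -0.44543367]
scene dispenser_mouth 0.82 [265. 267.] [ 0.551 -0.088 -0.003]
scene dispenser_mouth 0.15 [236. 208.] [ 0.69  -0.148  0.03 ]
scene pod1_top 0.79 [396. 183.] [ 0.46 -0.45  0.01]
scene pod1_top 0.74 [371. 164.] [ 0.542 -0.468  0.012]
scene pod1_top 0.56 [370. 204.] [ 0.466 -0.347  0.021]
scene dispenser 0.65 [269. 291.] [ 0.49  -0.042  0.027]
scene dispenser 0.42 [366. 208.] [ 0.467 -0.33   0.023]
scene tray 0.66 [317. 191.] [ 0.587 -0.305  0.022]
scene tray 0.63 [338. 218.] [ 0.503 -0.275  0.011]
scene salt_shaker 0.55 [350. 280.] [ 0.371 -0.136  0.065]
scene spice_jar 0.97 [232. 194.] [ 0.695 -0.15   0.071]
scene purple_packet 0.94 [265. 173.] [ 0.686 -0.242  0.07 ]
top dispenser_mouth 0.73 [216. 233.] [ 0.515 -0.043  0.029]
top pod1_top 0.57 [359. 238.] [ 0.461 -0.339  0.022]
top pod1_top 0.54 [408. 227.] [ 0.47  -0.448  0.013]
top pod1_top 0.53 [409. 193.] [ 0.545 -0.464  0.013]
top dispenser 0.9 [225. 240.] [ 0.497 -0.061  0.028]
top tray 0.6 [328. 222.] [ 0.507 -0.281  0.014]
top salt_shaker 0.89 [273. 291.] [ 0.378 -0.153  0.09 ]
top salt_shaker 0.5 [356. 238.] [ 0.462 -0.332  0.028]
top spice_jar 0.38 [226. 238.] [ 0.502 -0.063  0.029]
top purple_packet 0.81 [311. 126.] [ 0.701 -0.273  0.083]
```

Run:
```python
import cv2,numpy as np
a=cv2.imread("pics/scene0.png")[130:330,200:440];b=cv2.imread("pics/top0.png")[110:310,190:430]
cv2.imwrite("pics/c0.png",np.hstack([cv2.resize(x,(400,333),interpolation=3) for x in(a,b)]))
```

```text
(no output)
```

View pics/c0.png

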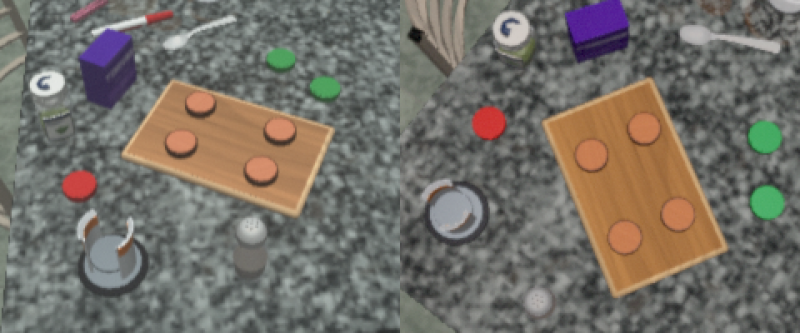

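The top view shows copper pods on the board at about (305,203), (336,187), (324,252) and (357,238). The red look-alike is at (243,184) and the greens at (409,192) and (410,231), all off the board, so I choose the copper ones. The dispenser is at about (224,237), with its shells to the upper left and lower right.

```bash
cat >> h.py <<'E'
def cloud(cam,d,m=None):
    m=m or bot.camera_model(cam);K=np.array(m["intrinsics"]);R=np.array(m["R"]);t=np.array(m["t"])
    v,u=np.mgrid[0:400,0:640];P=np.stack([u,v,np.ones_like(u)],-1)@np.linalg.inv(K).T*d[...,None]
    return (P-t)@R
def pods(p,W):
    h=cv2.cvtColor(p,cv2.COLOR_BGR2HSV)
    m=((h[...,0]>4)&(h[...,0]<13)&(h[...,1]>90)&(h[...,2]>120)).astype(np.uint8)
    m=cv2.morphologyEx(m,cv2.MORPH_OPEN,np.ones((3,3)))
    n,l,s,c=cv2.connectedComponentsWithStats(m)
    return [(c[i],s[i,4],np.median(W[l==i],0)) for i in range(1,n) if s[i,4]>60]
E
python3 - <<'E'
from h import *
for c in["top","scene"]:
    p=cv2.imread(f"pics/{c}0.png");d=np.load(c+"d.npy");W=cloud(c,d)
    for x in pods(p,W): print(c,np.round(x[0]),x[1],np.round(x[2],4), world(c,x[0],z=.024).round(4))
    near=(np.hypot(W[...,0]-.5,W[...,1]+.05)<.09)&(d>0)
    for lo,hi in[(.006,.02),(.02,.03),(.03,.045),(.045,.056),(.056,.072),(.072,.082)]:
        k=near&(W[...,2]>lo)&(W[...,2]<hi);Q=W[k]
        print(lo,hi,len(Q),Q.mean(0).round(3) if len(Q) else'',Q.min(0).round(3) if len(Q) else'',Q.max(0).round(3) if len(Q) else'')
    k=near&(W[...,2]>.045)
    v,u=np.where(k);print([(int(a),int(b),*W[b,a].round(3).tolist()) for a,b in zip(u,v)][::3])
    C=-np.array(bot.camera_model(c)["R"]).T@bot.camera_model(c)["t"];print("cam",C)
m=bot.camera_model("wrist");o=bot.get_obs();R=np.array(m["R"]);print("wristcam",-R.T@m["t"]-o["eef_pos"],R)
E
```

```text
top [336. 186.] 301 [ 0.5788 -0.3094  0.0242] [ 0.5792 -0.3094  0.024 ]
top [305. 202.] 313 [ 0.5538 -0.2365  0.0243] [ 0.5542 -0.2366  0.024 ]
top [357. 238.] 333 [ 0.4623 -0.3341  0.0244] [ 0.4623 -0.3341  0.024 ]
top [325. 252.] 337 [ 0.4432 -0.2632  0.0243] [ 0.4433 -0.2633  0.024 ]
top [443. 378.] 65 [ 0.179  -0.4397  0.1022] [ 0.1628 -0.4593  0.024 ]
0.006 0.02 333 [ 0.5   -0.061  0.008] [ 0.465 -0.115  0.006] [ 0.546 -0.013  0.018]
0.02 0.03 277 [ 0.509 -0.052  0.028] [ 0.48  -0.079  0.02 ] [ 0.532 -0.03   0.03 ]
0.03 0.045 144 [ 0.51  -0.053  0.034] [ 0.48  -0.079  0.03 ] [ 0.532 -0.03   0.045]
0.045 0.056 37 [ 0.512 -0.054  0.05 ] [ 0.48  -0.079  0.045] [ 0.532 -0.03   0.056]
0.056 0.072 58 [ 0.513 -0.052  0.064] [ 0.479 -0.079  0.056] [ 0.533 -0.031  0.072]
0.072 0.082 137 [ 0.511 -0.053  0.077] [ 0.477 -0.082  0.072] [ 0.537 -0.028  0.082]
[(214, 218, 0.537, -0.052, 0.08), (217, 218, 0.536, -0.058, 0.081), (220, 218, 0.536, -0.064, 0.077), (213, 219, 0.536, -0.049, 0.076), (216, 219, 0.536, -0.055, 0.076), (219, 219, 0.534, -0.062, 0.078), (211, 220, 0.534, -0.046, 0.079),
[... 6624 characters left out ...]
0.483, -0.048, 0.063), (275, 281, 0.482, -0.054, 0.057), (278, 281, 0.482, -0.061, 0.047), (270, 282, 0.484, -0.044, 0.064), (273, 282, 0.483, -0.05, 0.057), (276, 282, 0.482, -0.056, 0.05), (271, 283, 0.483, -0.045, 0.06), (274, 283, 0.482, -0.051, 0.052), (270, 284, 0.484, -0.043, 0.057), (273, 284, 0.483, -0.049, 0.051), (276, 284, 0.481, -0.054, 0.046), (273, 285, 0.483, -0.048, 0.049), (272, 286, 0.482, -0.045, 0.05), (272, 287, 0.483, -0.045, 0.046)]
cam [0.15521073 0.2025212  0.70910332]
wristcam [-0.07342231  0.03495454 -0.03052366] [[ 4.29776609e-01  9.02935182e-01 -3.50202306e-04]
 [ 8.55391632e-01 -4.07022705e-01  3.20371148e-01]
 [ 2.89131841e-01 -1.37987586e-01 -9.47292038e-01]]
```

Run:
```python
from h import *
from scipy.optimize import least_squares
for c in["top","scene"]:
    d=np.load(c+"d.npy");W=cloud(c,d)[d>0]
    Q=W[(np.hypot(W[:,0]-.507,W[:,1]+.054)<.04)&(W[:,2]>.034)&(W[:,2]<.071)]
    A=W[(np.hypot(W[:,0]-.507,W[:,1]+.054)<.04)&(W[:,2]>.04)]
    def f(q):
        r=np.hypot(Q[:,0]-q[0],Q[:,1]-q[1]);return np.clip(np.abs(r-.026)-.0015,0,None)
    s=least_squares(f,[.507,-.054],loss="soft_l1",f_scale=.001).x
    a=np.degrees(np.arctan2(A[:,1]-s[1],A[:,0]-s[0]));h,_=np.histogram(a,bins=72,range=(-180,180))
    F=W[np.hypot(W[:,0]-s[0],W[:,1]-s[1])<.017]
    print(c,s,[(int(-180+5*i),int(n)) for i,n in enumerate(h)],"floor",np.percentile(F[:,2],[10,25,50,75,90]).round(4))
    w=W[(np.abs(W[:,0]-.5)<.15)&(np.abs(W[:,1]+.05)<.2)&(W[:,2]<.005)];print("table z",np.median(w[:,2]), "tray")
```

```text
top [ 0.50668364 -0.05469051] [(-180, 3), (-175, 3), (-170, 6), (-165, 7), (-160, 5), (-155, 6), (-150, 6), (-145, 6), (-140, 7), (-135, 5), (-130, 7), (-125, 6), (-120, 6), (-115, 6), (-110, 0), (-105, 0), (-100, 0), (-95, 0), (-90, 0), (-85, 0), (-80, 0), (-75, 0), (-70, 0), (-65, 0), (-60, 0), (-55, 0), (-50, 0), (-45, 0), (-40, 0), (-35, 0), (-30, 0), (-25, 2), (-20, 7), (-15, 7), (-10, 8), (-5, 6), (0, 9), (5, 7), (10, 10), (15, 8), (20, 7), (25, 10), (30, 9), (35, 7), (40, 10), (45, 9), (50, 10), (55, 9), (60, 9), (65, 7), (70, 0), (75, 0), (80, 0), (85, 0), (90, 0), (95, 0), (100, 0), (105, 0), (110, 0), (115, 0), (120, 0), (125, 0), (130, 0), (135, 0), (140, 0), (145, 0), (150, 0), (155, 2), (160, 4), (165, 3), (170, 5), (175, 6)] floor [0.0267 0.0277 0.0289 0.0301 0.0309]
table z 6.236358705408419e-05 tray
scene [ 0.50802658 -0.053097  ] [(-180, 10), (-175, 10), (-170, 10), (-165, 10), (-160, 7), (-155, 11), (-150, 5), (-145, 6), (-140, 4), (-135, 6), (-130, 3), (-125, 3), (-120, 6), (-115, 4), (-110, 2), (-105, 0), (-100, 0), (-95, 0), (-90, 0), (-85, 0), (-80, 0), (-75, 0), (-70, 0), (-65, 0), (-60, 0), (-55, 0), (-50, 0), (-45, 0), (-40, 0), (-35, 0), (-30, 0), (-25, 9), (-20, 16), (-15, 16), (-10, 13), (-5, 16), (0, 18), (5, 10), (10, 14), (15, 15), (20, 11), (25, 9), (30, 9), (35, 6), (40, 7), (45, 4), (50, 5), (55, 4), (60, 14), (65, 13), (70, 1), (75, 0), (80, 0), (85, 0), (90, 0), (95, 0), (100, 0), (105, 0), (110, 0), (115, 0), (120, 0), (125, 0), (130, 0), (135, 0), (140, 0), (145, 0), (150, 0), (155, 8), (160, 15), (165, 13), (170, 12), (175, 13)] floor [0.0247 0.0265 0.0274 0.0281 0.029 ]
table z -0.0016925613419504204 tray
```

Dispenser axis is at about (0.507,-0.054), with slots along 113°/-67°. The floor looks to be about 28-29 mm up, so three pods should top out near 65 mm. I'll go above the dispenser with the fingers aligned to the slots.

```bash
R='[0.06,-0.0267,-0.0281,0,0]'
python3 -m pendant '[[0.06,-0.0267,-0.0281,0,0],[0.06,-0.0267,-0.0281,0,0],[0.06,-0.0267,-0.0281,0,0],[0.06,-0.0267,-0.0281,0,0],[0.06,-0.0267,-0.0281,0,0],[0.06,-0.0267,-0.0281,0,0],[0.06,-0.0267,-0.0281,0,0],[0.06,-0.0267,-0.0281,0,0],[0.06,-0.0267,-0.0281,0,0],[0.06,-0.0267,-0.0281,0,0],[0.06,-0.0267,-0.0281,0,0],[0.06,-0.0267,-0.0281,0,0]]' 30
python3 -m pendant '[[0.06,-0.0267,-0.0281,0,0],[0.06,-0.0267,-0.0281,0,0],[0.06,-0.0267,-0.0281,0,0],[0.06,-0.0267,-0.0281,0,0],[0.06,-0.0267,-0.0281,0,0],[0.06,-0.0267,-0.0281,0,0]]'
python3 -m pendant '[[0.06,0,0,0.004,7],[0.06,0,0,0.004,7],[0.06,0,0,0.004,7],[0.06,0,0,0.004,7],[0.06,0,0,0.004,7],[0.06,0,0,0.004,7],[0.06,0,0,0.004,7],[0.06,0,0,0.004,7],[0.06,0,0,0.004,7],[0.06,0,0,0.004,7],[0.06,0,0,0.004,7],[0.06,0,0,0.004,7]]'
python3 -m pendant '[[0.06,0,0,0,6.8],[0.06,0,0,0,6.8],[0.06,0,0,0,6.8],[0.06,0,0,0,6.8],[0.06,0,0,0,6.8],[0.06,0,0,0,6.8],[0.06,0,0,0,6.8],[0.06,0,0,0,0]]'
cat >> h.py <<'E'
def rel(tx,ty):
    o=bot.get_obs();w,x,y,z=o["tool_rot"]
    from scipy.spatial.transform import Rotation as Ro
    M=Ro.from_quat([x,y,z,w]).as_matrix();e=np.array([tx,ty,0])-o["eef_pos"]
    print("t",round(o["t"],2),"eef",o["eef_pos"].round(4),"yaw_y",round(np.degrees(np.arctan2(M[1,1],M[0,1])),2),"tilt",M[:,2].round(4),"tool dxy",(M.T@(e*[1,1,0])).round(4))
E
python3 - <<'E'
from h import *
rel(.5073,-.054)
m=bot.camera_model("wrist");p,d=bot.read_camera("wrist");W=cloud("wrist",d,m);cv2.imwrite("pics/w1.png",p);np.save("w1.npy",W)
E
```

```text
t: 1.8
eef_pos: [0.4347, 0.1652, 0.4051]
tool_rot: [0.0, 0.221, 0.975, 0.0]
contact_force: [1.2, 0.4, -0.5]
gripper_width: 0.702
grasp_force: 0.0
t: 2.3
eef_pos: [0.5068, -0.0559, 0.4051]
tool_rot: [0.0, 0.22, 0.975, 0.0]
contact_force: [1.6, 0.3, -0.0]
gripper_width: 0.704
grasp_force: 0.0
t: 3.3
eef_pos: [0.5067, -0.054, 0.3567]
tool_rot: [0.0, 0.818, 0.575, 0.0]
contact_force: [-0.0, 0.1, -0.7]
gripper_width: 0.707
grasp_force: 0.0
t: 3.97
eef_pos: [0.5068, -0.0538, 0.3567]
tool_rot: [0.0, 0.98, 0.197, 0.0]
contact_force: [0.3, 0.4, 0.8]
gripper_width: 0.705
grasp_force: 0.0
t 3.97 eef [ 0.5068 -0.0538  0.3567] yaw_y -67.3 tilt [ 1.e-04 -2.e-04 -1.e+00] tool dxy [0.0004 0.0004 0.    ]
```

View pics/w1.png

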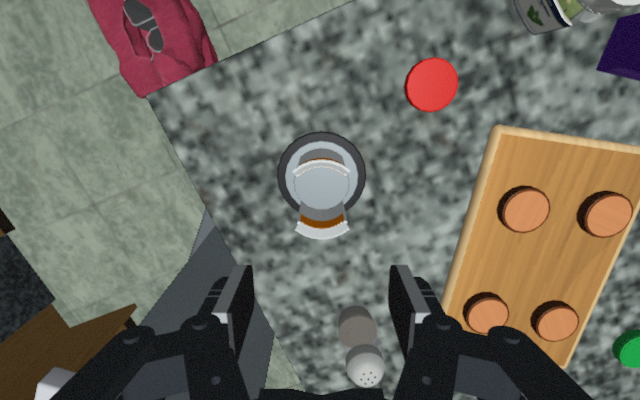

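The wrist view shows the dispenser at (321,180), its shells stacked along the image vertical, so the slots match the fingers' closing line. All four copper pods are on the board at right, with the red look-alike at (432,84).

Run:
```python
from h import *
from scipy.optimize import least_squares
W=np.load("w1.npy");p=cv2.imread("pics/w1.png")
for x in pods(p,W): print(np.round(x[0]),x[1],x[2].round(4))
W=W.reshape(-1,3);W=W[np.isfinite(W).all(1)]
Q=W[(np.hypot(W[:,0]-.507,W[:,1]+.054)<.04)&(W[:,2]>.034)&(W[:,2]<.071)]
A=W[(np.hypot(W[:,0]-.507,W[:,1]+.054)<.04)&(W[:,2]>.04)&(W[:,2]<.085)]
f=lambda q:np.clip(np.abs(np.hypot(Q[:,0]-q[0],Q[:,1]-q[1])-.026)-.0015,0,None)
s=least_squares(f,[.507,-.054],loss="soft_l1",f_scale=.001).x
a=np.degrees(np.arctan2(A[:,1]-s[1],A[:,0]-s[0]))
a1=a[(a>-60)&(a<100)];a2=a[(a<-60)|(a>100)]%360
F=W[np.hypot(W[:,0]-s[0],W[:,1]-s[1])<.017]
T=W[(np.hypot(W[:,0]-s[0],W[:,1]-s[1])<.09)&(np.hypot(W[:,0]-s[0],W[:,1]-s[1])>.05)]
print(s,len(Q),np.percentile(a1,[1,99]),np.percentile(a2,[1,99]),"floor",np.percentile(F[:,2],[10,25,50,75,90]).round(4),"table",np.median(T[:,2]))
rel(.4433,-.2633)
```

```text
[ 0.51134727 -0.05288048] 1009 [-20.93315586  67.48718951] [159.5432625  248.32167537] floor [0.0287 0.0292 0.2563 0.2584 0.2591] table 0.0009480764987690286
t 4.02 eef [ 0.5067 -0.0538  0.3567] yaw_y -66.94 tilt [ 1.e-04 -3.e-04 -1.e+00] tool dxy [-0.1404  0.1679  0.    ]
```

```bash
python3 -m pendant '[[0.06,-0.0234,0.028,0,0],[0.06,-0.0234,0.028,0,0],[0.06,-0.0234,0.028,0,0],[0.06,-0.0234,0.028,0,0],[0.06,-0.0234,0.028,0,0],[0.06,-0.0234,0.028,0,0],[0.06,0,0,0.034,0],[0.06,0,0,0.034,0],[0.06,0,0,0.034,0],[0.06,0,0,0,0]]'
cat >> h.py <<'E'
def ring(p,d,m,guess,z=.024,r=.022):
    """pod top centre: copper-ish blob nearest the guess, ellipse centre at plane z"""
    W=cloud("wrist",d,m);h=cv2.cvtColor(p,cv2.COLOR_BGR2HSV)
    k=(np.hypot(W[...,0]-guess[0],W[...,1]-guess[1])<.035)&(abs(W[...,2]-z)<.006)&(d>0)
    Q=W[k];
    return k.sum(),(Q.min(0)+Q.max(0))[:2]/2,(Q.max(0)-Q.min(0))[:2],np.median(Q[:,2])
E
python3 - <<'E'
from h import *
m=bot.camera_model("wrist");p,d=bot.read_camera("wrist");cv2.imwrite("pics/w2.png",p)
print(ring(p,d,m,(.444,-.263)));rel(.444,-.263)
for x in bot.pinpoint("pod1_top","wrist"):print(x["score"],x["at"],world("wrist",x["at"],z=.024,m=m))
E
```

```text
t: 4.85
eef_pos: [0.4408, -0.2621, 0.25]
tool_rot: [-0.003, 0.98, 0.2, -0.004]
contact_force: [-1.7, 0.5, -0.0]
gripper_width: 0.699
grasp_force: 0.0
(np.int64(4003), array([ 0.44659127, -0.26243193]), array([0.04368511, 0.04347506]), np.float64(0.02450436575574896))
t 4.9 eef [ 0.4416 -0.263   0.2527] yaw_y -66.95 tilt [-0.0056  0.0022 -1.    ] tool dxy [ 0.0022  0.001  -0.    ]
0.89 [446.8, 238.9] [ 0.46570794 -0.33352917  0.024     ]
0.71 [508.4, 26.6] [ 0.5783925  -0.30407069  0.024     ]
0.56 [591.6, 294.3] [ 0.46841779 -0.43731132  0.024     ]
```

View pics/w2.png

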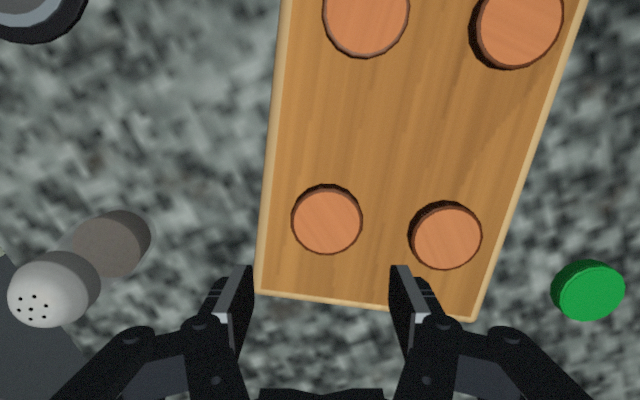

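Target pod A is copper at (327,220), between the fingers' midline and clear of its neighbour at (446,236). The green one at (587,290) is off the board. Going down.

```bash
python3 -m pendant '[[0.06,0.0036,0.0016,0.025,0],[0.06,0,0,0.025,0],[0.06,0,0,0.012,0],[0.06,0,0,0.0067,0],[0.06,0,0,0,0],[0.06,0,0,0,0]]' 40
python3 -c "
from h import *
rel(.4455,-.263)"
python3 -m pendant '[[0.03,0,0,0,0],[0.03,0,0,0,0],[0.03,0,0,0,0],[0.03,0,0,0,0],[0.03,0,0,0,0]]' 40
```

```text
t: 5.45
eef_pos: [0.4471, -0.2639, 0.1872]
tool_rot: [0.0, 0.98, 0.199, 0.001]
contact_force: [0.4, 0.1, 0.5]
gripper_width: 0.7
grasp_force: 0.0
t 5.45 eef [ 0.4471 -0.2639  0.1872] yaw_y -67.07 tilt [ 1.4e-03 -6.0e-04 -1.0e+00] tool dxy [-0.0011 -0.0015 -0.    ]
t: 5.87
eef_pos: [0.4471, -0.2639, 0.1876]
tool_rot: [0.0, 0.98, 0.199, 0.001]
contact_force: [-1.1, 1.7, 8.9]
gripper_width: 0.496
grasp_force: 39.2
```

```bash
python3 -m pendant '[[0.03,0,0,-0.02,0],[0.03,0,0,-0.035,0],[0.03,0,0,-0.035,0],[0.03,0.023,-0.0283,0,0],[0.03,0.023,-0.0283,0,0],[0.03,0.023,-0.0283,0,0],[0.03,0.023,-0.0283,0,0],[0.03,0.023,-0.0283,0,0],[0.03,0.023,-0.0283,0,0],[0.03,0,0,0,0],[0.03,0,0,0,0]]'
python3 - <<'E'
from h import *
m=bot.camera_model("wrist");p,d=bot.read_camera("wrist");W=cloud("wrist",d,m);cv2.imwrite("pics/w3.png",p);np.save("w3.npy",W);np.save("w3d.npy",d)
o=bot.get_obs();rel(.508,-.0535);print(o["gripper_width"],o["contact_force"])
E
```

```text
t: 6.78
eef_pos: [0.5084, -0.0508, 0.2765]
tool_rot: [-0.0, 0.98, 0.201, 0.001]
contact_force: [0.4, -1.1, 0.1]
gripper_width: 0.494
grasp_force: 40.9
t 6.83 eef [ 0.5078 -0.0528  0.2765] yaw_y -66.96 tilt [ 8.e-04 -0.e+00 -1.e+00] tool dxy [-0.0001  0.0007  0.    ]
0.4850636183351603 [-0.23864975 -0.60352288 -0.46783295]
```

View pics/w3.png

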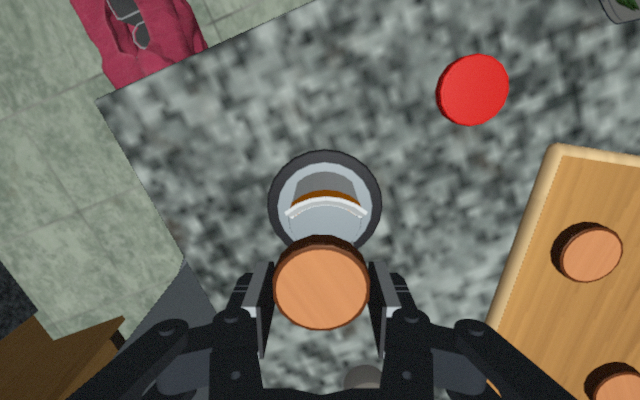

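The pod is held flat, centred at (321,288). The tube and foot show at (325,205), so the two are laterally a few px apart. I'll work out the offset.

```bash
cat >> h.py <<'E'
from scipy.optimize import least_squares
def circ(Q,r,g,tol=0.0):
    f=lambda q:np.clip(np.abs(np.hypot(Q[:,0]-q[0],Q[:,1]-q[1])-r)-tol,0,None)
    return least_squares(f,g,loss="soft_l1",f_scale=.001).x
def podinhand(p,W,d):
    h=cv2.cvtColor(p,cv2.COLOR_BGR2HSV);k=((h[...,0]<15)&(h[...,1]>90)&(h[...,2]>110)).astype(np.uint8)
    n,l,s,c=cv2.connectedComponentsWithStats(cv2.morphologyEx(k,cv2.MORPH_OPEN,np.ones((5,5))))
    i=l[288,321];m=(l==i).astype(np.uint8);ct=max(cv2.findContours(m,0,1)[0],key=cv2.contourArea);e=cv2.fitEllipse(ct)
    z=np.median(W[l==i][:,2]);return e,z,np.median(W[l==i],0)
E
python3 - <<'E'
from h import *
m=bot.camera_model("wrist");W=np.load("w3.npy");d=np.load("w3d.npy");p=cv2.imread("pics/w3.png")
e,z,md=podinhand(p,W,d);P=world("wrist",e[0],z=z,m=m);print("pod",e,z,P,md)
V=W[d>0]
Q=V[(np.hypot(V[:,0]-.509,V[:,1]+.053)<.04)&(V[:,2]>.034)&(V[:,2]<.071)]
s=circ(Q,.026,[.509,-.053],.0015);print("shell",s,len(Q))
# foot: outer edge (z .004-.012)
k=(d>0)&(np.hypot(W[...,0]-.509,W[...,1]+.053)<.06)&(np.abs(W[...,2]-.0085)<.004)
F=W[k];a=np.arctan2(F[:,1]+.053,F[:,0]-.509);r=np.hypot(F[:,0]-.509,F[:,1]+.053)
b=np.digitize(a,np.linspace(-np.pi,np.pi,73));E=np.array([F[b==i][np.argmax(r[b==i])] for i in np.unique(b)])
print("foot",len(E),circ(E,.042,[.509,-.053]))
rel(*(s))
E
```

```text
pod ((321.04193115234375, 286.8348388671875), (83.76568603515625, 90.92840576171875), 85.73323059082031) 0.113331443392898 [ 0.50957978 -0.05312929  0.11333144] [ 0.51019752 -0.05090885  0.11333144]
shell [ 0.51304411 -0.05371748] 964
foot 57 [ 0.51015691 -0.05366234]
t 6.83 eef [ 0.5078 -0.0528  0.2765] yaw_y -66.96 tilt [ 8.e-04 -0.e+00 -1.e+00] tool dxy [0.0045 0.0029 0.    ]
```

```bash
python3 -m pendant '[[0.03,0,0.001,0.008,0],[0.03,0,0,0.008,0],[0.03,0,0,0.006,0],[0.03,0,0,0.005,0],[0.03,0,0,0.005,0],[0.03,0,0,0.005,0],[0.03,0,0,0,0]]'
python3 -c "
from h import *
rel(.5075,-.054);print(bot.get_obs()['torque'])"
```

```text
t: 7.42
eef_pos: [0.5091, -0.0541, 0.2384]
tool_rot: [0.0, 0.98, 0.199, 0.001]
contact_force: [4.3, 2.6, -2.1]
gripper_width: 0.488
grasp_force: 44.7
t 7.42 eef [ 0.5091 -0.0541  0.2384] yaw_y -67.1 tilt [ 2.e-03  3.e-04 -1.e+00] tool dxy [-0.0014 -0.0007 -0.    ]
[ 0.60368705 -1.02583624  0.09248252]
```

The pod is 16 mm into the tube and leaning about 5 N on the -x shell. I'll ease it toward tool +x.

```bash
python3 -m pendant '[[0.03,0.0015,0,0,0],[0.03,0,0,0,0]]'
python3 -m pendant '[[0.03,0,0,0.005,0],[0.03,0,0,0.005,0],[0.03,0,0,0.005,0],[0.03,0,0,0.005,0],[0.03,0,0,0,0]]'
```

```text
t: 7.58
eef_pos: [0.5096, -0.054, 0.2386]
tool_rot: [0.0, 0.98, 0.198, -0.0]
contact_force: [1.5, 1.1, -1.7]
gripper_width: 0.489
grasp_force: 44.9
t: 8.0
eef_pos: [0.5094, -0.0536, 0.218]
tool_rot: [0.0, 0.98, 0.199, -0.0]
contact_force: [1.8, 1.2, -1.6]
gripper_width: 0.489
grasp_force: 44.8
```

```bash
python3 -m pendant '[[0.03,0.0005,0,0.004,0],[0.03,0,0,0.003,0],[0.03,0,0,0.002,0],[0.03,0,0,0,0]]'
python3 -m pendant '[[0.03,0,0,0.0015,0],[0.03,0,0,0,0]]'
python3 -m pendant '[[0.03,0,0,0.0015,0],[0.03,0,0,0,0]]'
python3 -m pendant '[[0.03,0,0,0.0015,0],[0.03,0,0,0,0]]'
```

```text
t: 8.33
eef_pos: [0.5096, -0.0536, 0.2095]
tool_rot: [-0.0, 0.98, 0.199, -0.0]
contact_force: [1.8, 0.7, -0.6]
gripper_width: 0.491
grasp_force: 44.9
t: 8.5
eef_pos: [0.5096, -0.0537, 0.2083]
tool_rot: [-0.0, 0.98, 0.199, -0.0]
contact_force: [0.1, -0.5, -0.2]
gripper_width: 0.483
grasp_force: 44.9
t: 8.67
eef_pos: [0.5097, -0.0536, 0.2068]
tool_rot: [-0.0, 0.98, 0.199, -0.0]
contact_force: [0.6, 0.9, -0.2]
gripper_width: 0.492
grasp_force: 44.9
t: 8.83
eef_pos: [0.5098, -0.0537, 0.2055]
tool_rot: [-0.0, 0.98, 0.199, -0.0]
contact_force: [-1.5, -0.3, 4.2]
gripper_width: 0.49
grasp_force: 45.3
```

Contact came at TCP z ≈ 0.2057, which puts the floor near 30 mm and three pods near 66 mm. Releasing now.

```bash
python3 -m pendant '[[0.06,0,0,0,0],[0.06,0,0,0,0],[0.06,0,0,0,0],[0.06,0,0,0,0]]'
python3 -m pendant '[[0.06,0,0,-0.01,0],[0.06,0,0,-0.02,0],[0.06,0,0,-0.03,0],[0.06,0,0,-0.03,0],[0.06,0,0,0,0],[0.06,0,0,0,0]]'
python3 - <<'E'
from h import *
m=bot.camera_model("wrist");p,d=bot.read_camera("wrist");W=cloud("wrist",d,m);cv2.imwrite("pics/w4.png",p)
k=(np.hypot(W[...,0]-.51,W[...,1]+.0535)<.016)&(W[...,2]<.06)&(d>0);Q=W[k];c=np.linalg.lstsq(np.c_[Q[:,:2]-Q[:,:2].mean(0),np.ones(len(Q))],Q[:,2],rcond=None)[0]
print("pod top z",np.median(Q[:,2]),"slopes",c[:2],len(Q))
rel(.555,-.2368)
E
```

```text
t: 9.17
eef_pos: [0.5099, -0.0535, 0.2055]
tool_rot: [0.0, 0.98, 0.199, 0.0]
contact_force: [0.1, -0.1, 0.1]
gripper_width: 0.701
grasp_force: 0.0
t: 9.67
eef_pos: [0.5105, -0.0536, 0.2974]
tool_rot: [-0.0, 0.98, 0.199, 0.002]
contact_force: [-0.2, 0.8, -0.6]
gripper_width: 0.702
grasp_force: 0.0
pod top z 0.041464952674127684 slopes [0.0028752  0.00080917] 1607
t 9.72 eef [ 0.5099 -0.0534  0.2962] yaw_y -67.07 tilt [ 1.4e-03  7.0e-04 -1.0e+00] tool dxy [-3.000e-02  1.865e-01 -1.000e-04]
```

View pics/w4.png

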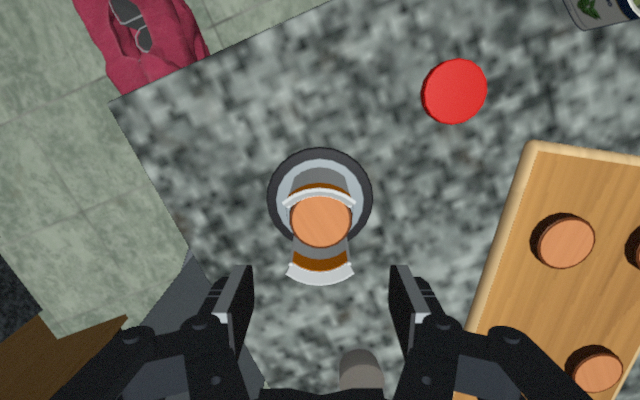

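The first pod lies flat and centred in the tube at (320,221), top at about 42 mm. On to the second pod, at (566,240) on the board.

```bash
python3 -m pendant '[[0.06,-0.0047,0.0312,0,0],[0.06,-0.0047,0.0312,0,0],[0.06,-0.0047,0.0312,0,0],[0.06,-0.0047,0.0312,0,0],[0.06,-0.0047,0.0312,0,0],[0.06,-0.0047,0.0312,0,0],[0.06,0,0,0.03,0],[0.06,0,0,0.015,0],[0.06,0,0,0,0],[0.06,0,0,0,0]]'
python3 - <<'E'
from h import *
m=bot.camera_model("wrist");p,d=bot.read_camera("wrist")
r=ring(p,d,m,(.557,-.2368));print(r);rel(*r[1])
E
```

```text
t: 10.55
eef_pos: [0.5561, -0.2367, 0.249]
tool_rot: [-0.001, 0.98, 0.198, -0.002]
contact_force: [0.8, 1.0, -0.2]
gripper_width: 0.705
grasp_force: 0.0
(np.int64(3976), array([ 0.5571173 , -0.23566397]), array([0.0438884 , 0.04363349]), np.float64(0.024486202003798786))
t 10.6 eef [ 0.5566 -0.2368  0.2502] yaw_y -67.09 tilt [-1.4e-03  2.0e-04 -1.0e+00] tool dxy [ 0.0009 -0.0009 -0.    ]
```

```bash
python3 -m pendant '[[0.06,0.0008,-0.0008,0.025,0],[0.06,0,0,0.025,0],[0.06,0,0,0.009,0],[0.06,0,0,0.004,0],[0.06,0,0,0,0],[0.06,0,0,0,0]]'
python3 -m pendant '[[0.03,0,0,0,0],[0.03,0,0,0,0],[0.03,0,0,0,0],[0.03,0,0,0,0],[0.03,0,0,0,0]]'
python3 -c "
from h import *
rel(.5097,-.0537)"
```

```text
t: 11.1
eef_pos: [0.5577, -0.2362, 0.1887]
tool_rot: [0.0, 0.98, 0.199, 0.001]
contact_force: [0.3, 0.3, -0.4]
gripper_width: 0.704
grasp_force: 0.0
t: 11.52
eef_pos: [0.5578, -0.2363, 0.1892]
tool_rot: [0.0, 0.98, 0.199, 0.001]
contact_force: [-1.5, 0.6, 5.5]
gripper_width: 0.493
grasp_force: 39.5
t 11.52 eef [ 0.5578 -0.2363  0.1892] yaw_y -67.09 tilt [ 2.4e-03 -3.0e-04 -1.0e+00] tool dxy [ 0.0268 -0.1869 -0.0002]
```

```bash
python3 -m pendant '[[0.03,0,0,-0.02,0],[0.03,0,0,-0.035,0],[0.03,0,0,-0.035,0],[0.03,0.0045,-0.0312,0,0],[0.03,0.0045,-0.0312,0,0],[0.03,0.0045,-0.0312,0,0],[0.03,0.0045,-0.0312,0,0],[0.03,0.0045,-0.0312,0,0],[0.03,0.0045,-0.0312,0,0],[0.03,0,0,0,0],[0.03,0,0,0,0]]'
python3 - <<'E'
from h import *
m=bot.camera_model("wrist");p,d=bot.read_camera("wrist");W=cloud("wrist",d,m)
e,z,md=podinhand(p,W,d);print("pod",e,z,world("wrist",e[0],z=z,m=m));rel(.5097,-.0537)
E
```

```text
t: 12.43
eef_pos: [0.5092, -0.051, 0.278]
tool_rot: [-0.001, 0.98, 0.201, 0.0]
contact_force: [0.7, 0.1, -0.2]
gripper_width: 0.489
grasp_force: 40.7
pod ((320.9915466308594, 285.6038818359375), (83.08841705322266, 89.99706268310547), 87.78302764892578) 0.11329843702716613 [ 0.51067068 -0.05115074  0.11329844]
t 12.48 eef [ 0.5094 -0.0526  0.2782] yaw_y -67.0 tilt [ 1.4e-03  3.0e-04 -1.0e+00] tool dxy [-0.0002  0.0011  0.    ]
```

```bash
python3 -m pendant '[[0.03,0,0.0005,0.01,0],[0.03,0,0,0.009,0],[0.03,0,0,0.006,0],[0.03,0,0,0.005,0],[0.03,0,0,0.005,0],[0.03,0,0,0,0]]'
python3 -m pendant '[[0.03,0,0,0.005,0],[0.03,0,0,0.005,0],[0.03,0,0,0.004,0],[0.03,0,0,0,0]]'
```

```text
t: 12.98
eef_pos: [0.5091, -0.0538, 0.2413]
tool_rot: [0.0, 0.98, 0.198, -0.001]
contact_force: [-0.4, -0.1, 0.3]
gripper_width: 0.486
grasp_force: 40.8
t: 13.32
eef_pos: [0.5091, -0.0533, 0.2277]
tool_rot: [-0.0, 0.98, 0.199, -0.001]
contact_force: [0.5, -0.1, -0.8]
gripper_width: 0.483
grasp_force: 40.8
```

Free of lateral force. Feeling for the first pod, expected at TCP ≈ 0.219.

```bash
python3 -m pendant '[[0.03,0,0,0.004,0],[0.03,0,0,0.003,0],[0.03,0,0,0,0]]'
python3 -m pendant '[[0.03,0,0,0.0015,0],[0.03,0,0,0,0]]'
python3 -m pendant '[[0.03,0,0,0.0015,0],[0.03,0,0,0,0]]'
```

```text
t: 13.57
eef_pos: [0.5092, -0.0533, 0.221]
tool_rot: [-0.0, 0.98, 0.199, -0.0]
contact_force: [-1.0, 0.0, -0.3]
gripper_width: 0.49
grasp_force: 40.8
t: 13.73
eef_pos: [0.5094, -0.0534, 0.2199]
tool_rot: [-0.0, 0.98, 0.199, -0.0]
contact_force: [0.3, -0.5, -0.8]
gripper_width: 0.484
grasp_force: 40.8
t: 13.9
eef_pos: [0.5094, -0.0534, 0.2184]
tool_rot: [-0.0, 0.98, 0.199, 0.0]
contact_force: [0.1, -0.2, -0.9]
gripper_width: 0.488
grasp_force: 40.8
```

```bash
python3 -m pendant '[[0.03,0,0,0.0012,0],[0.03,0,0,0,0]]'
```

```text
t: 14.07
eef_pos: [0.5095, -0.0536, 0.218]
tool_rot: [-0.001, 0.98, 0.198, 0.0]
contact_force: [-2.6, 1.2, 10.9]
gripper_width: 0.49
grasp_force: 41.9
```

```bash
python3 -m pendant '[[0.06,0,0,0,0],[0.06,0,0,0,0],[0.06,0,0,0,0],[0.06,0,0,0,0]]'
python3 -m pendant '[[0.06,0,0,-0.01,0],[0.06,0,0,-0.02,0],[0.06,0,0,-0.03,0],[0.06,0,0,-0.02,0],[0.06,0,0,0,0],[0.06,0,0,0,0]]'
python3 - <<'E'
from h import *
m=bot.camera_model("wrist");p,d=bot.read_camera("wrist");W=cloud("wrist",d,m);cv2.imwrite("pics/w5.png",p)
k=(np.hypot(W[...,0]-.51,W[...,1]+.0535)<.016)&(W[...,2]<.075)&(d>0);Q=W[k];c=np.linalg.lstsq(np.c_[Q[:,:2]-Q[:,:2].mean(0),np.ones(len(Q))],Q[:,2],rcond=None)[0]
print("pod top z",np.median(Q[:,2]),"slopes",c[:2],len(Q));rel(.4652,-.334)
E
python3 -m pendant '[[0.06,-0.0187,0.0301,0,0],[0.06,-0.0187,0.0301,0,0],[0.06,-0.0187,0.0301,0,0],[0.06,-0.0187,0.0301,0,0],[0.06,-0.0187,0.0301,0,0],[0.06,-0.0187,0.0301,0,0],[0.06,-0.0187,0.0301,0,0],[0.06,-0.0187,0.0301,0,0],[0.06,0,0,0.03,0],[0.06,0,0,0.017,0],[0.06,0,0,0,0],[0.06,0,0,0,0]]'
python3 - <<'E'
from h import *
m=bot.camera_model("wrist");p,d=bot.read_camera("wrist")
r=ring(p,d,m,(.465,-.334));print(r);rel(*r[1])
E
```

```text
t: 14.4
eef_pos: [0.5094, -0.0534, 0.2172]
tool_rot: [0.0, 0.98, 0.199, -0.0]
contact_force: [-0.6, 0.0, 0.4]
gripper_width: 0.701
grasp_force: 0.0
t: 14.9
eef_pos: [0.5098, -0.0534, 0.2986]
tool_rot: [-0.0, 0.98, 0.199, 0.001]
contact_force: [-0.6, -0.3, -0.3]
gripper_width: 0.702
grasp_force: 0.0
pod top z 0.05348636401646312 slopes [ 0.00356388 -0.0011572 ] 1758
t 14.95 eef [ 0.5093 -0.0532  0.2976] yaw_y -67.07 tilt [ 6.e-04  6.e-04 -1.e+00] tool dxy [-1.501e-01  2.414e-01 -2.000e-04]
t: 15.95
eef_pos: [0.4647, -0.3331, 0.2489]
tool_rot: [-0.001, 0.98, 0.198, -0.002]
contact_force: [0.2, -0.5, 1.5]
gripper_width: 0.702
grasp_force: 0.0
(np.int64(3973), array([ 0.46548479, -0.33300851]), array([0.04393028, 0.04331342]), np.float64(0.024507303030524702))
t 16.0 eef [ 0.4653 -0.3333  0.25  ] yaw_y -67.08 tilt [-1.4e-03  6.0e-04 -1.0e+00] tool dxy [ 0.0003 -0.0001 -0.    ]
```

Stack top is now 53.5 mm and flat, so the third pod is needed and should reach about 65.5 mm. The gripper is centred over it; picking.

```bash
python3 -m pendant '[[0.06,0.0003,0,0.025,0],[0.06,0,0,0.025,0],[0.06,0,0,0.009,0],[0.06,0,0,0.004,0],[0.06,0,0,0,0],[0.06,0,0,0,0]]'
python3 -m pendant '[[0.03,0,0,0,0],[0.03,0,0,0,0],[0.03,0,0,0,0],[0.03,0,0,0,0],[0.03,0,0,0,0]]'
python3 -c "
from h import *
rel(.5096,-.0536)"
```

```text
t: 16.5
eef_pos: [0.4661, -0.3336, 0.1884]
tool_rot: [0.001, 0.98, 0.199, 0.001]
contact_force: [0.4, -0.1, 0.4]
gripper_width: 0.702
grasp_force: 0.0
t: 16.92
eef_pos: [0.466, -0.3338, 0.1889]
tool_rot: [0.001, 0.98, 0.199, 0.001]
contact_force: [-0.7, 1.1, 6.0]
gripper_width: 0.486
grasp_force: 39.5
t 16.92 eef [ 0.466  -0.3338  0.1889] yaw_y -67.09 tilt [ 2.1e-03 -6.0e-04 -1.0e+00] tool dxy [ 1.492e-01 -2.412e-01 -1.000e-04]
```

```bash
python3 -m pendant '[[0.03,0,0,-0.02,0],[0.03,0,0,-0.035,0],[0.03,0,0,-0.035,0],[0.03,0.01865,-0.03015,0,0],[0.03,0.01865,-0.03015,0,0],[0.03,0.01865,-0.03015,0,0],[0.03,0.01865,-0.03015,0,0],[0.03,0.01865,-0.03015,0,0],[0.03,0.01865,-0.03015,0,0],[0.03,0.01865,-0.03015,0,0],[0.03,0.01865,-0.03015,0,0],[0.03,0,0,0,0]]'
python3 -m pendant '[[0.03,0,0,0,0],[0.03,0,0,0,0]]'
python3 - <<'E'
from h import *
m=bot.camera_model("wrist");p,d=bot.read_camera("wrist");W=cloud("wrist",d,m)
e,z,md=podinhand(p,W,d);print("pod",e,z,world("wrist",e[0],z=z,m=m));rel(.5096,-.0536)
E
```

```text
t: 17.92
eef_pos: [0.5107, -0.0453, 0.2773]
tool_rot: [-0.002, 0.979, 0.204, 0.001]
contact_force: [0.6, 0.7, -1.2]
gripper_width: 0.488
grasp_force: 40.7
t: 18.08
eef_pos: [0.5091, -0.0534, 0.2778]
tool_rot: [0.0, 0.98, 0.199, 0.0]
contact_force: [0.1, -0.5, -0.1]
gripper_width: 0.49
grasp_force: 40.7
pod ((321.0744323730469, 286.1805114746094), (83.05400085449219, 90.07137298583984), 85.37002563476562) 0.11342909953788048 [ 0.51057392 -0.05388422  0.1134291 ]
t 18.13 eef [ 0.509  -0.0542  0.2778] yaw_y -67.17 tilt [ 8.e-04 -3.e-04 -1.e+00] tool dxy [ 0.0008 -0.0003  0.    ]
```

```bash
python3 -m pendant '[[0.03,0.0005,0,0.01,0],[0.03,0,0,0.009,0],[0.03,0,0,0.006,0],[0.03,0,0,0.005,0],[0.03,0,0,0.005,0],[0.03,0,0,0.004,0],[0.03,0,0,0,0]]'
python3 -m pendant '[[0.03,0,0,0.004,0],[0.03,0,0,0.002,0],[0.03,0,0,0,0]]'
python3 -m pendant '[[0.03,0,0,0.0013,0],[0.03,0,0,0,0]]'
```

```text
t: 18.72
eef_pos: [0.5093, -0.053, 0.2374]
tool_rot: [-0.0, 0.98, 0.198, -0.001]
contact_force: [-0.1, -0.5, -0.4]
gripper_width: 0.491
grasp_force: 40.7
t: 18.97
eef_pos: [0.5095, -0.0528, 0.232]
tool_rot: [-0.0, 0.98, 0.199, -0.0]
contact_force: [0.1, -0.3, -0.5]
gripper_width: 0.494
grasp_force: 40.7
t: 19.13
eef_pos: [0.5096, -0.0528, 0.231]
tool_rot: [-0.0, 0.98, 0.199, 0.0]
contact_force: [-1.0, -0.2, -0.4]
gripper_width: 0.488
grasp_force: 40.7
```

```bash
python3 -m pendant '[[0.03,0,0,0.0013,0],[0.03,0,0,0,0]]'
python3 -m pendant '[[0.03,0,0,0.0006,0],[0.03,0,0,0,0]]'
```

```text
t: 19.3
eef_pos: [0.5098, -0.0529, 0.2299]
tool_rot: [-0.0, 0.98, 0.199, 0.0]
contact_force: [-0.0, 0.1, 0.3]
gripper_width: 0.488
grasp_force: 41.0
t: 19.47
eef_pos: [0.5098, -0.053, 0.2298]
tool_rot: [-0.0, 0.98, 0.199, 0.0]
contact_force: [-1.8, 0.7, 8.7]
gripper_width: 0.492
grasp_force: 41.7
```

Seated. Release, retreat and check.

```bash
python3 -m pendant '[[0.06,0,0,0,0],[0.06,0,0,0,0],[0.06,0,0,0,0],[0.06,0,0,0,0]]'
python3 -m pendant '[[0.06,0,0,-0.01,0],[0.06,0,0,-0.02,0],[0.06,0,0,-0.03,0],[0.06,0,0,-0.02,0],[0.06,0,0,0,0],[0.06,0,0,0,0],[0.06,0,0,0,0]]'
python3 - <<'E'
from h import *
m=bot.camera_model("wrist");p,d=bot.read_camera("wrist");W=cloud("wrist",d,m);cv2.imwrite("pics/w6.png",p)
k=(np.hypot(W[...,0]-.51,W[...,1]+.0535)<.016)&(W[...,2]<.09)&(d>0);Q=W[k];c=np.linalg.lstsq(np.c_[Q[:,:2]-Q[:,:2].mean(0),np.ones(len(Q))],Q[:,2],rcond=None)[0]
print("pod top z",np.median(Q[:,2]),"slopes",c[:2],len(Q),bot.get_obs()["eef_pos"])
E
```

```text
t: 19.8
eef_pos: [0.5096, -0.0528, 0.229]
tool_rot: [-0.0, 0.98, 0.199, -0.0]
contact_force: [-0.1, 0.5, -0.2]
gripper_width: 0.7
grasp_force: 0.0
t: 20.38
eef_pos: [0.5093, -0.0527, 0.3089]
tool_rot: [-0.0, 0.98, 0.199, -0.0]
contact_force: [-0.4, -0.3, -0.5]
gripper_width: 0.702
grasp_force: 0.0
pod top z 0.06546610103370451 slopes [ 0.00158172 -0.0020146 ] 1790 [ 0.50918025 -0.05263298  0.30852612]
```

View pics/w6.png

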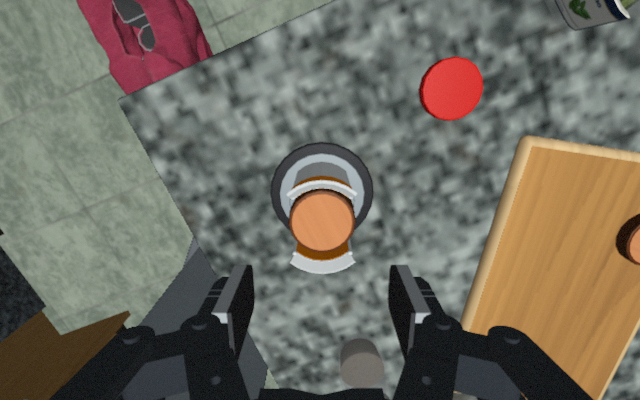

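The top pod lies flat in the tube at (322,221), top at 65.5 mm, inside the band. The fourth pod is untouched on the board at (632,240), and the gripper is clear.

```bash
python3 -c "
from station import bot
print(bot.hand_in())"
```

```text
the job is handed in; nothing more can be done
None
```

I stacked three pods flat in the dispenser with the top at about 65.5 mm, inside the 56–72 mm band, left the fourth pod on the board, and handed the job in at about 20 s; no verdict came back.

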